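# Return the paints to the wells of their colour in the paint rack

## Robot

A 6-joint arm with a two-finger parallel gripper is mounted at the origin on a cart in front of the work surface, level with it; the furniture and walls round the work are solid. World frame = base frame: x ahead of the robot, y to its left, z up, the work surface at z = 0. Lengths are in m, angles in rad, forces in N, time in s.
With the tool pointing down it reaches from about 0.275 to 0.725 m from the base axis. Payload 5.6 kg.
Tool frame: the origin (TCP) lies midway between the tips of the shut fingers; the grasp point (between the pads) lies 19 mm behind it (env.grip_depth is the distance from the TCP to the grasp point, in m); z points along the fingers, y is the line along which they close (so a half turn about z gives the same grasp; the last joint's range is limited). The gripper opens to 85 mm and grips with 20 to 120 N. Pads are 22 mm wide; open, the fingers measure 114 mm over their backs; the gripper's body (76 mm by 85 mm) begins 54 mm behind the grasp point. The pads swing forward as they close: fully open they stand 13 mm farther back than shut.
Start: joints at [-0.82, 0.255, 0.108, 0, -1.424, -0.285], TCP at [0.247, -0.491, 0.231] pointing down, gripper open.
Joint ranges: [-2.95, 2.95], [-1.21, 1.97], [-1.09, 1.5], [-2.87, 1.71], [-2.94, -0.07], [-3.05, 3.05]. Speed limits (rad/s): [2.57, 2.57, 3.14, 3.14, 3.14, 3.14].

## Interface

Orientations are given as a unit quaternion [w, x, y, z].
In Python, from rig import readout, eyes, finish_job, env gives the robot as it stands.
- The arm moves only by the shell command python3 -m jog 'ROWS'. ROWS is JSON, a list that holds one entry, the list of rows, each a list of 5 numbers: the gripper's target within -1 to 1 (fully open at 1, half-way at 0, shut at -1), then the shift along the tool's x, y, z in m, then the turn about the tool's z in units of 8 degrees (1.0 is 8 degrees). In form: [[[hand, tx, ty, tz, turn], ...]]. A call has 1 to 5 rows; each row shifts and turns the commanded pose from where the row before left it, along the tool's axes as they then stand; what a row does not reach is not made up. A row lasts 1/8 s, in which the tool goes at most 62.5 mm and 10.7 degrees, less where a joint would pass 70% of its speed; a pose out of reach is approached as far as the arm can. A call is refused whole if a number of a shift passes 0.0625 or a number of a turn 1, either way. A call with a gripper value outside its range is refused whole. The fingers move at their own pace and stop on an object; the grip force is fixed at half the most. Time passes only in rows, so rows that do not move let the fingers close. It gives the time, the measured TCP pose, the force, the opening and the grip force at its end, in the units of the state.
- readout.read_state(): the state, without advancing time (a new reading comes with each control period).
- eyes.read_camera(name): name is "scene" or "top"; returns a dict with "img" (480x640x3 uint8, red, green, blue), "camera_matrix" (3x3 intrinsics, pixels), "k1" (the pictures are not rectified: a ray, as slopes to the right and down, at radius r is drawn at 1 + k1 r^2 times it, then the intrinsics apply), "origin" and "attitude" of the camera in the world. Camera axes: x right, y down, z forward; pixel columns grow to the right and rows downward; lengths in m; the calibration is good to about 2 mm. A picture is of the moment at which its call begins. There is no depth.
- finish_job(): hands the job in; it is judged then, once.
The state is a dict: "clock": time; "joint_pos": joint angles; "joint_vel": joint speeds; "joint_efforts": joint torques, N m; "tool_pos": TCP position; "tool_rot": TCP orientation; "wrist_force": force on the tool from outside, world axes, zero at the start; "wrist_torque": the same for the moment, N m; "opening": finger opening in m; "finger_force": force on a finger pad.
Only numpy, scipy, OpenCV 4.12 (cv2) and the standard library are available. Lean on these libraries where they do the work, as an engineer would, in place of code of your own. Each camera call takes 0.05 s, during which the arm holds its last target. There are 200 camera calls.

## Task

Tidy up after painting: put the three squat, dome-lidded paint pots (ochre, green and black) and the red-brown dropper bottle with the white cap back into the plywood paint rack, each standing upright on the floor of the well whose label shows a swatch of its own colour. The glue bottle and the tan dropper bottle with the black cap are still in use; leave them standing where they are.

Things in the scene. Friction and masses are not known exactly. Their poses are not given: they have to be found in the camera images.
- paint_ochre_mid (a point): Squat paint pot, ochre-yellow body with a pale khaki lid; snap lid shut, a 5 mm thumb tab juts from the lid along the pot's -x. 36 mm across the lid along its y axis, 34 mm body, 42 mm along x over the tab. Stands upright and loose on the desk, 46 mm high; the point is its centre, half-way up (23 mm above its underside); z up. Weighs about 34 g.
- paint_green_mid (a point): Squat paint pot, green body and green lid; snap lid shut, a 5 mm thumb tab juts from the lid along the pot's -x. 34 mm across the lid along its y axis, 32 mm body, 40 mm along x over the tab. Stands upright and loose on the desk, 38 mm high; the point is its centre, half-way up (19 mm above its underside); z up. Weighs about 34 g.
- paint_black_mid (a point): Squat paint pot, black body with a charcoal lid; snap lid shut, a 5 mm thumb tab juts from the lid along the pot's -x. 34 mm across the lid along its y axis, 32 mm body, 40 mm along x over the tab. Stands upright and loose on the desk, 38 mm high; the point is its centre, half-way up (19 mm above its underside); z up. Weighs about 34 g.
- paint_redbrown_mid (a point): Dropper bottle of red-brown paint with a white cap; round, 26 mm across the body up to 60 mm, 20 mm across the cap, 81 mm high. Stands upright and loose on the desk; the point is its centre, half-way up (40 mm above its underside); z up. Weighs about 26 g.
- well_ochre (a point): Well of the plywood paint rack whose sloping label shows an ochre-yellow swatch: round, 40 mm wide, 11 mm deep, mouth chamfered 3 mm, for a pot, in a 60 x 56 mm cell whose top (highest of the rack) is 19 mm over the desk. Point: centre of the well floor, 8 mm over the desk. z up, -x to the label side, y along the row of 4 cells, 57 mm apart. Rack and cells are fixed; cell order varies.
- well_green (a point): Well of the plywood paint rack whose sloping label shows a green swatch: round, 40 mm wide, 11 mm deep, mouth chamfered 3 mm, for a pot, in a 60 x 56 mm cell whose top (highest of the rack) is 19 mm over the desk. Point: centre of the well floor, 8 mm over the desk. z up, -x to the label side, y along the row of 4 cells, 57 mm apart. Rack and cells are fixed; cell order varies.
- well_black (a point): Well of the plywood paint rack whose sloping label shows a black swatch: round, 40 mm wide, 11 mm deep, mouth chamfered 3 mm, for a pot, in a 60 x 56 mm cell whose top (highest of the rack) is 19 mm over the desk. Point: centre of the well floor, 8 mm over the desk. z up, -x to the label side, y along the row of 4 cells, 57 mm apart. Rack and cells are fixed; cell order varies.
- well_redbrown (a point): Well of the plywood paint rack whose sloping label shows a red-brown swatch: round, 33 mm wide, 11 mm deep, mouth chamfered 3 mm, for the dropper, in a 60 x 56 mm cell whose top (highest of the rack) is 19 mm over the desk. Point: centre of the well floor, 8 mm over the desk. z up, -x to the label side, y along the row of 4 cells, 57 mm apart. Rack and cells are fixed; cell order varies.
- glue_mid (a point): Bottle of instant glue: white with a dark label and a long white nozzle, 33 mm across, 107 mm high, upright and loose among the paints; to be left alone. The point is its centre, half-way up (54 mm).
- tan_mid (a point): Dropper bottle of tan paint with a black ribbed cap: pale tan body, 25 mm across, 74 mm high, upright and loose among the paints; to be left alone. The point is its centre, half-way up (37 mm).

How it is judged:
At the end, for the whole second after the job is handed in: Each of the four paints stands released and at rest in the well with its own colour's swatch: centre within 8 mm of the well's axis, foot within 4 mm of the well's floor, upright within 7 degrees. The glue and the tan dropper bottle are within 15 mm of where they stood (horizontal distance between paint_ochre_mid and well_ochre below 0.008 m and z of paint_ochre_mid in the frame of well_ochre below 0.027 m and angle between each of paint_ochre_mid, paint_green_mid, paint_black_mid, paint_redbrown_mid's own z axis and vertical below 0.12 rad and linear speed of each of paint_ochre, paint_green, paint_black, paint_redbrown below 0.02 m/s and contact force between each of paint_ochre, paint_green, paint_black, paint_redbrown and the fingers below 0.05 N and horizontal distance between paint_green_mid and well_green below 0.008 m and z of paint_green_mid in the frame of well_green below 0.023 m and horizontal distance between paint_black_mid and well_black below 0.008 m and z of paint_black_mid in the frame of well_black below 0.023 m and horizontal distance between paint_redbrown_mid and well_redbrown below 0.008 m and z of paint_redbrown_mid in the frame of well_redbrown below 0.0445 m and distance of each of glue_mid, tan_mid from where it was at the start of the episode below 0.015 m); the robot touches nothing.
It fails at once if the glue bottle is pushed more than 15 mm from its place or tipped over (distance of glue_mid from where it was at the start of the episode above 0.015 m or angle between glue_mid's own z axis and vertical above 0.5 rad).
It fails at once if the tan bottle is pushed more than 15 mm from its place or tipped over (distance of tan_mid from where it was at the start of the episode above 0.015 m or angle between tan_mid's own z axis and vertical above 0.5 rad).
It also fails if it takes over 102 s, if anything falls off the work surface, if the arm or the gripper's body presses on something with over 40 N, if the wrist force passes 120 N, or if a joint passes its speed limit or range.

## Working session

There is one attempt and no reset: what is moved stays moved. The work goes in short steps, Python scripts to look and compute and a shell command to move; the robot and the scene stay as the last step left them, time stands still between calls to the robot, and variables do not carry over. Pictures are saved under pics/ and viewed, at most 14 in all, crops included, and the job is handed in when it is done.

```bash
mkdir -p pics; ls; python3 - <<'E'
from rig import readout, eyes, env
import cv2
s=readout.read_state(); print({k:s[k] for k in('clock','tool_pos','tool_rot','opening')}, env.grip_depth)
for n in('scene','top'):
    c=eyes.read_camera(n); cv2.imwrite(f'pics/{n}0.png',c['img'][:,:,::-1]); print(n,c['camera_matrix'],c['k1'],c['origin'],c['attitude'])
E
```

```text
pics
{'clock': 0.0, 'tool_pos': array([ 0.24684641, -0.49093739,  0.23040619]), 'tool_rot': array([-2.53531276e-04, -2.30743387e-01,  9.73014184e-01,  9.06830477e-04]), 'opening': 0.08560651143094092} 0.0187
scene [[533.25584596   0.         323.12198613]
 [  0.         533.25584596 246.13976253]
 [  0.           0.           1.        ]] -0.1267255018170863 [1.02040473 0.01781921 0.75012459] [-0.23447741  0.68216864  0.65658748 -0.22036146]
top [[505.94394293   0.         328.71004831]
 [  0.         505.94394293 236.49885052]
 [  0.           0.           1.        ]] -0.08478243927949129 [0.39720849 0.04179712 0.92537365] [ 0.04207131 -0.70352111  0.70785387 -0.04723285]
```

View pics/scene0.png

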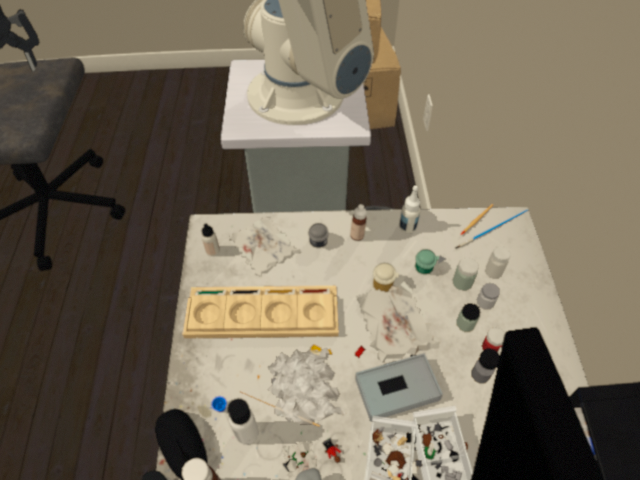

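View pics/top0.png

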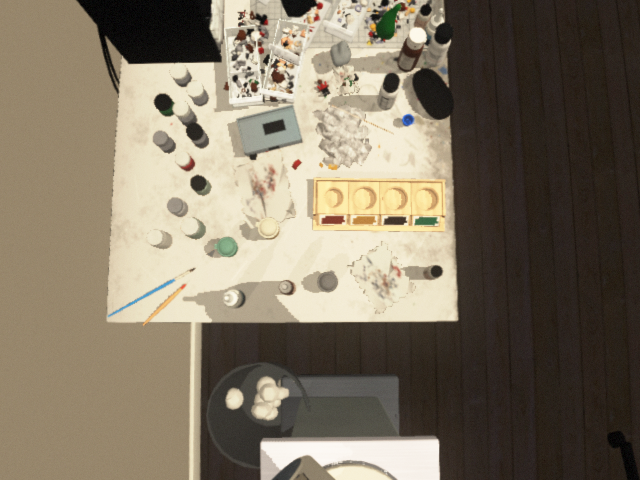

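The top view shows ochre (269,228), green (228,246), black (328,282), red-brown (287,288), glue (233,298) and tan (433,271). The rack labels from left (+y) are red-brown, ochre, black and green, with wells near row 198. Next come crops for the tabs and outlines.

```bash
cat > h.py <<'E'
import numpy as np, cv2
from scipy.spatial.transform import Rotation as Rn
from rig import readout, eyes
class Cam:
    def __init__(s,n):
        c=eyes.read_camera(n); s.img=c['img']; s.K=np.array(c['camera_matrix']); s.k=c['k1']; s.o=np.array(c['origin'])
        q=c['attitude']; s.R=Rn.from_quat([q[1],q[2],q[3],q[0]]).as_matrix()
    def ray(s,u,v):
        d=np.array([(u-s.K[0,2])/s.K[0,0],(v-s.K[1,2])/s.K[1,1]]); p=d.copy()
        for _ in range(20): p=d/(1+s.k*(p@p))
        return s.R@np.array([*p,1])
    def onz(s,u,v,z):
        r=s.ray(u,v); return s.o+r*(z-s.o[2])/r[2]
    def proj(s,P):
        c=s.R.T@(np.array(P)-s.o); p=c[:2]/c[2]; p=p*(1+s.k*(p@p)); return p*s.K[0,0]+s.K[:2,2]
def tri(a,pa,b,pb):
    ra,rb=a.ray(*pa),b.ray(*pb); A=np.c_[ra,-rb]; t=np.linalg.lstsq(A,b.o-a.o,rcond=None)[0]
    P,Q=a.o+ra*t[0],b.o+rb*t[1]; return (P+Q)/2,np.linalg.norm(P-Q)
E
python3 - <<'E'
from h import *
t=Cam('top').img; s=Cam('scene').img
c=lambda im,x,y,w,h,k:cv2.resize(im[y:y+h,x:x+w],None,fx=k,fy=k,interpolation=cv2.INTER_CUBIC)[:,:,::-1]
cv2.imwrite('pics/tc.png',c(t,200,170,260,150,3)); cv2.imwrite('pics/sc.png',c(s,180,180,265,170,3))
E
```

```text
(no output)
```

View pics/tc.png

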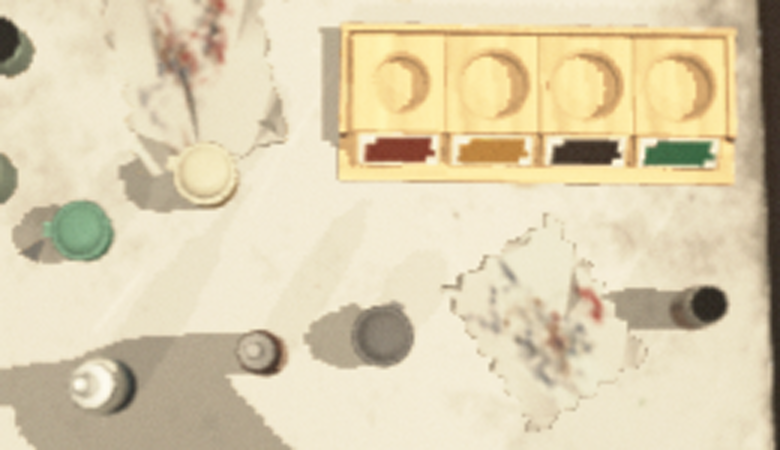

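View pics/sc.png

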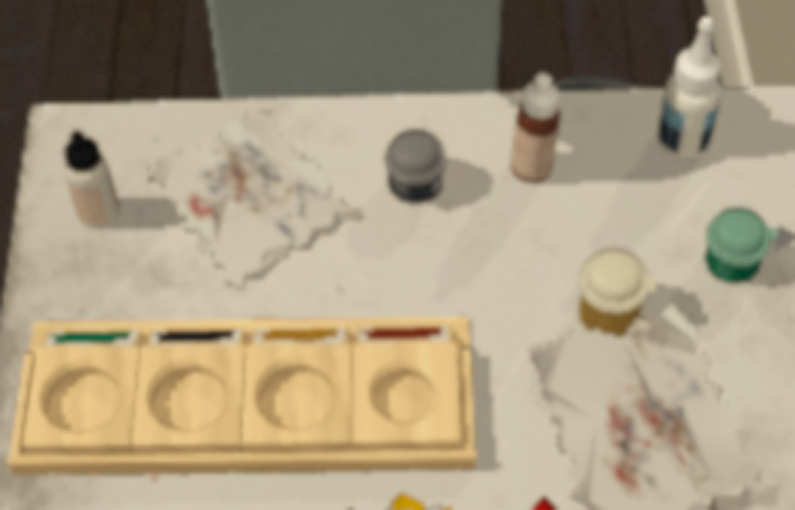

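The crops show the green tab pointing left in the top view, crop (45,228), which is +y. The ochre tab points upper-left and the black one looks upper-right. In the scene view the labels from the left are green, black, ochre and red-brown. Now I'll segment and triangulate.

```bash
cat > m.py <<'E'
from h import *
T=Cam('top'); S=Cam('scene')
def blob(cam,u,v,r,tol,seeds):
    im=cv2.cvtColor(cam.img.astype(np.float32)/255,cv2.COLOR_RGB2LAB); m=np.zeros(im.shape[:2],bool)
    for a,b in seeds: m|=np.linalg.norm((im-im[b-1:b+2,a-1:a+2].mean((0,1)))*[.6,1.5,1.5],axis=2)<tol
    k=np.zeros_like(m); k[v-r:v+r+1,u-r:u+r+1]=1; m=(m&k).astype(np.uint8)
    n,l,st,ce=cv2.connectedComponentsWithStats(m); i=l[seeds[0][1],seeds[0][0]]; m=(l==i).astype(np.uint8)
    c=max(cv2.findContours(m,0,cv2.CHAIN_APPROX_NONE)[0],key=cv2.contourArea)
    mo=cv2.morphologyEx(m,cv2.MORPH_OPEN,cv2.getStructuringElement(cv2.MORPH_ELLIPSE,(9,9)))
    ys,xs=np.nonzero(mo); tab=[(x,y) for y,x in zip(*np.nonzero(m&(1-mo)))]
    x,y,w,h=cv2.boundingRect(mo)
    return m,mo,(x,y,w,h),(xs.mean(),ys.mean()),tab
if __name__=='__main__':
    out=[]
    for n,cam,u,v,r,tol,sd in [('green',T,227,246,15,14,[(227,246)]),('green',S,426,258,16,12,[(426,257)]),
      ('black',T,328,282,16,10,[(328,282)]),('black',S,318,231,16,9,[(318,230)]),
      ('ochre',T,268,228,16,9,[(268,228)]),('ochre',S,384,272,18,9,[(384,271)])]:
        m,mo,bb,c,tab=blob(cam,u,v,r,tol,sd); print(n,bb,np.round(c,1),mo.sum(),len(tab),np.round(np.mean(tab,0),1) if tab else '')
        im=cam.img.copy(); im[m>0]=im[m>0]//2+[120,0,0]; im[mo>0]=cam.img[mo>0]//2+[0,0,120]
        out.append(np.hstack([cv2.resize(q[v-25:v+25,u-25:u+25],(250,250),interpolation=0) for q in(cam.img,im)]))
    cv2.imwrite('pics/seg.png',cv2.resize(np.vstack([np.hstack(out[i:i+2]) for i in(0,2,4)]),(800,600))[:,:,::-1])
E
python3 m.py
```

```text
green (217, 237, 20, 20) [226.6 246.4] 299 17 [221.6 248. ]
green (416, 250, 20, 19) [425.6 259.1] 299 17 [431.5 257.4]
black (316, 271, 22, 21) [326.6 281.5] 357 19 [317.9 275.9]
black (309, 223, 20, 19) [318.1 232.1] 298 92 [324.5 242.8]
ochre (260, 212, 21, 23) [270.7 223.7] 329 277 [269.1 222.8]
ochre (373, 263, 23, 20) [383.2 271.9] 321 71 [390.2 278.2]
```

View pics/seg.png

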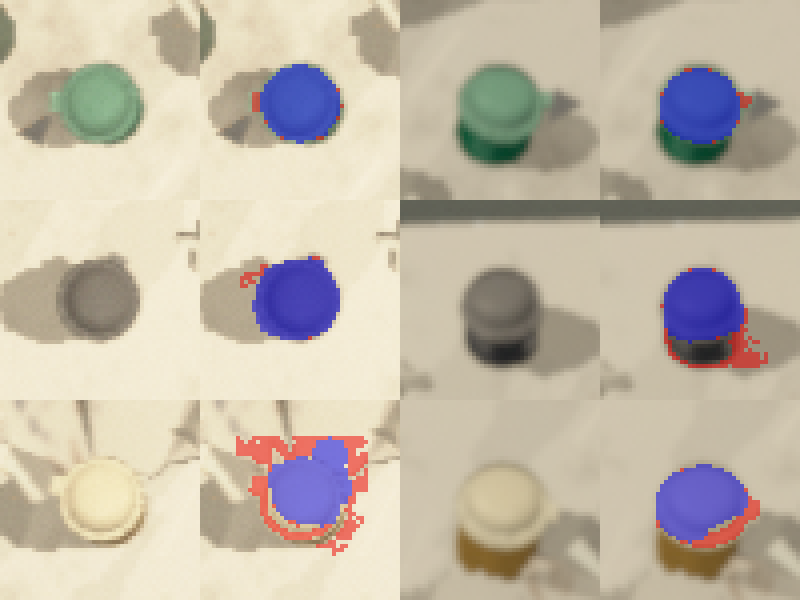

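The lid circles in the top view are green (227,246.5) with its tab at +y, black (328,282.2) with its tab mostly +x and a little −y, and ochre (268.7,227.8) with its tab +y and slightly +x. Next is the rack in detail, plus the triangulation.

```bash
python3 - <<'E'
from h import *
T=Cam('top'); S=Cam('scene')
for n,a,b in [('green',(227,246.5),(426,260)),('black',(328,282.2),(318.2,233.5)),('ochre',(268.7,227.8),(384,274)),('rb tip',(285.5,287.2),(361,205.5)),('glue tip',(227.5,297.5),(415.3,187)),('tan top',(436,270.5),(206.5,226)),
  ('lab rb',(333,220),(314.5,291)),('lab gr',(426.5,221),(210.5,292))]:
    P,e=tri(T,a,S,b); print(n,np.round(P*1000,1),round(e*1000,1))
a=cv2.resize(T.img[172:238,308:450],(800,372),interpolation=2); b=cv2.resize(S.img[280:345,180:345],(800,315)[:2] if 0 else (580,228),interpolation=2)
o=np.zeros((600,800,3),np.uint8); o[:372]=a; o[372:,:580]=b
cv2.imwrite('pics/rack.png',o[:,:,::-1])
E
```

```text
green [495.3 219.3  19. ] 1.7
black [430.1  37.5  18.1] 1.9
ochre [527.6 142.9  28.1] 1.1
rb tip [420.1 109.6  77.9] 3.4
glue tip [403.2 201.7 102.5] 3.2
tan top [ 446.8 -148.2   66.8] 1.5
lab rb [544.1  27.5   8.9] 1.7
lab gr [ 541.1 -144.2   10.2] 2.1
```

View pics/rack.png

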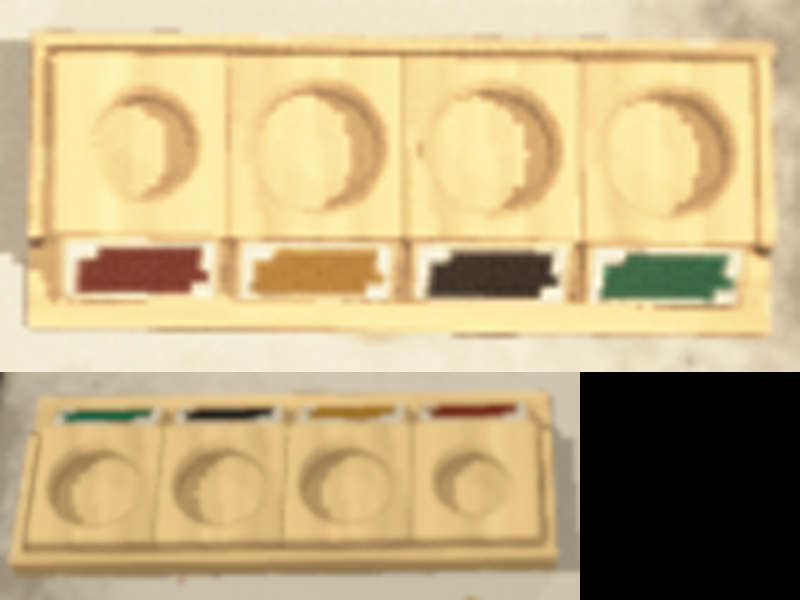

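The rack crop has well mouths in the top view at about u=333, 364, 395 and 426, v≈198; the scene view has matching ones. I'll triangulate the wells and compare the two cameras on known-height planes to expose any bias.

```bash
python3 - <<'E'
from h import *
T=Cam('top'); S=Cam('scene')
L=[]
for n,x,y,a,b in [('rb',142.5,145.5,471,112),('oc',318.5,147.5,345.5,114.5),('bk',494,149.5,219.5,115),('gr',670.5,151,94.5,115)]:
    L.append(('w_'+n,((x+.5)/5.634+307.5,(y+.5)/5.636+171.5),((a+.5)/3.515+179.5,(b+.5)/3.508+279.5),.019))
L+=[('green',(227,246.5),(426,260),.028),('black',(328,282.2),(318.2,233.5),.028),('ochre',(268.7,227.8),(384,274),.035),('rb tip',(285.3,287),(361,205.5),.081),('glue tip',(227.5,297.5),(415.3,187),.107),('tan top',(436,270.5),(206.5,226),.074)]
for n,a,b,z in L:
    P,e=tri(T,a,S,b); print(n,'tri',np.round(P*1000,1),round(e*1000,1),'top',np.round(T.onz(*a,z)[:2]*1000,1),'scene',np.round(S.onz(*b,z)[:2]*1000,1))
# table front edge & left/right edges
print(T.onz(200,321.5,0),T.onz(440,321,0),S.onz(250,211.5,0),S.onz(500,208,0))
E
python3 -m jog '[[[0.2,-0.03,0.05,0,0],[0.2,-0.03,0.05,0,0],[0.2,-0.03,0.05,0,0],[0.2,-0.02,0.04,0,0]]]'
```

```text
w_rb tri [585.5  26.2  12.7] 0.9 top [584.2  26.7] scene [589.2  25.7]
w_oc tri [584.7 -31.1  12.3] 0.4 top [583.3 -30.3] scene [588.6 -30.8]
w_bk tri [583.6 -88.4  13.2] 0.3 top [582.4 -87.4] scene [587.  -87.7]
w_gr tri [ 582.6 -145.7   14.5] 0.6 top [ 581.7 -145.1] scene [ 585.4 -144.4]
green tri [495.3 219.3  19. ] 1.7 top [494.2 216.8] scene [501.7 217.7]
black tri [430.1  37.5  18.1] 1.9 top [429.7  36.6] scene [438.2  38.2]
ochre tri [527.6 142.9  28.1] 1.1 top [526.5 141.5] scene [532.3 142.2]
rb tip tri [420.4 109.7  78.3] 3.0 top [420.2 108. ] scene [422.8 110.9]
glue tip tri [403.2 201.7 102.5] 3.2 top [403.  199.2] scene [407.4 202. ]
tan top tri [ 446.8 -148.2   66.8] 1.5 top [ 446.4 -145.9] scene [ 452.7 -147.2]
[0.36046979 0.26944331 0.        ] [ 0.35859766 -0.16687161  0.        ] [ 3.58246119e-01 -8.66732317e-02  1.11022302e-16] [0.36459666 0.38876862 0.        ]
clock: 1.0
tool_pos: [0.2598, -0.2705, 0.2314]
tool_rot: [0.0, -0.231, 0.973, -0.0]
wrist_force: [0.9, 0.8, -0.2]
opening: 0.0512
finger_force: 0.0
```

```bash
cat >> h.py <<'E'
def plan(x,y,z,yaw=None):
    "total shift in present tool axes; turn (units) to bring tool y to world angle yaw (deg, mod 180)"
    s=readout.read_state(); q=s['tool_rot']; R=Rn.from_quat([q[1],q[2],q[3],q[0]]).as_matrix()
    d=R.T@(np.array([x,y,z])-s['tool_pos']); a=np.degrees(np.arctan2(R[1,1],R[0,1]))
    print('t',round(s['clock'],1),'at',np.round(s['tool_pos'],4),'yaw %.1f tilt %.2f'%(a,np.degrees(np.arccos(-R[2,2]))),'shift',np.round(d,4),'j6 %.2f'%s['joint_pos'][5], '' if yaw is None else 'turn %.2f'%(((a-yaw+90)%180-90)/8))
    return R
E
python3 -m jog '[[[-1,-0.06,0.02,0,0],[-1,-0.06,0.02,0,0],[-1,-0.06,0.02,0,0],[-1,-0.06,0.02,0,0],[-1,-0.06,0.02,0,0]]]' >/dev/null
python3 -m jog '[[[-1,-0.02,0.006,0.04,0],[-1,0,0,0.04,0],[-1,0,0,0.05,0],[-1,0,0,0.04,0],[-1,0,0,0,0]]]'
python3 - <<'E'
from h import *
plan(.43,.037,.1,67)
T=Cam('top'); S=Cam('scene'); p=readout.read_state()['tool_pos']
for c in(T,S): print(c.proj(p))
u,v=S.proj(p).astype(int);a=cv2.resize(S.img[v-70:v+20,u-50:u+50],(500,450),interpolation=2)
u,v=T.proj(p).astype(int);b=cv2.resize(T.img[v-45:v+45,u-30:u+30],(300,450),interpolation=2)
cv2.imwrite('pics/tip.png',np.hstack([a,b])[:,:,::-1])
E
```

```text
clock: 2.25
tool_pos: [0.4933, -0.0368, 0.0589]
tool_rot: [-0.003, -0.231, 0.973, 0.0]
wrist_force: [0.3, -0.1, 0.1]
opening: 0.0002
finger_force: 0.0
t 2.2 at [ 0.4933 -0.0368  0.0589] yaw 116.7 tilt 0.38 shift [ 0.0237  0.0945 -0.0408] j6 -1.35 turn 6.21
[370.42622269 242.13400183]
[273.34854069 249.41559992]
```

View pics/tip.png

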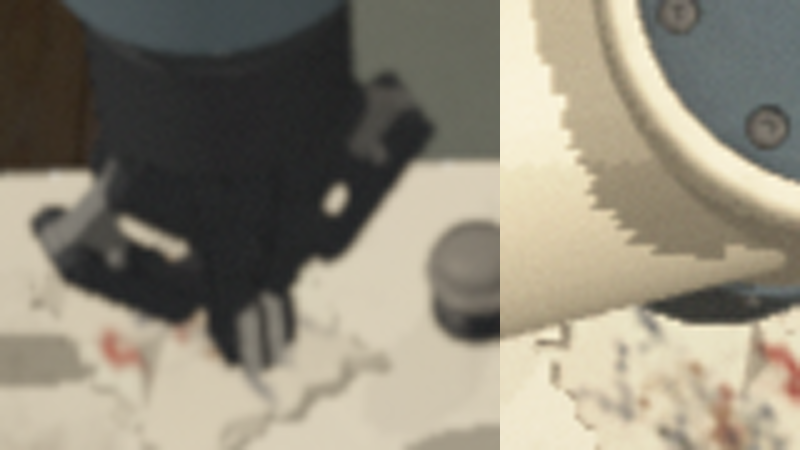

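The shut finger tip shows within about 1 px of where the scene camera predicts it, so that camera is good; the two cameras differ by about 4 mm in x. Green goes first: with the jaw along world x, closing on it also gives me its true x.

```bash
python3 -m jog '[[[0.4,0,0,-0.025,-1],[0.4,0,0,-0.025,-1],[0.4,0,0,-0.025,-1],[0.4,0,0,-0.025,-1],[0.4,0,0,0,-1]]]' >/dev/null
python3 -m jog '[[[0.4,0,0,0,-1],[0.4,0,0,0,-1],[0.4,0,0,0,-0.9],[0.4,-0.06,0,0,0],[0.4,-0.06,0,0,0]]]' >/dev/null
python3 -m jog '[[[0.4,-0.06,0,0,0],[0.4,-0.06,0,0,0],[0.4,-0.015,-0.005,0,0],[0.4,0,0,0,0]]]'
python3 - <<'E'
from h import *
plan(.4985,.2185,.010,180)
S=Cam('scene'); T=Cam('top')
cv2.imwrite('pics/g1.png',np.hstack([cv2.resize(S.img[180:310,340:500],(480,390),interpolation=2),cv2.resize(T.img[170:300,180:280],(300,390),interpolation=2)])[:,:,::-1])
E
```

```text
clock: 4.1
tool_pos: [0.5019, 0.2196, 0.163]
tool_rot: [0.001, -0.707, 0.707, -0.0]
wrist_force: [-0.1, -0.7, 0.0]
opening: 0.06
finger_force: 0.0
t 4.1 at [0.5019 0.2196 0.163 ] yaw 180.0 tilt 0.17 shift [0.0013 0.0038 0.153 ] j6 -0.70 turn -0.00
```

View pics/g1.png

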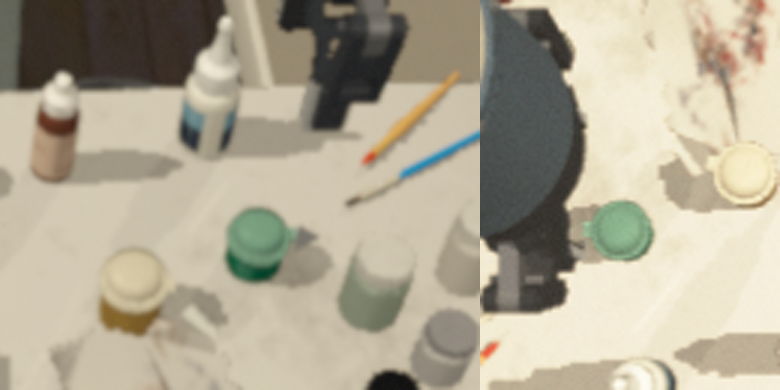

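The gripper hangs above green with parallax, green lid at scene crop (258,232). I'll check the predicted tip pixel before descending.

```bash
python3 - <<'E'
from h import *
S=Cam('scene'); p=readout.read_state()['tool_pos']
print(S.proj(p), S.proj(p+[.03,0,.005]), S.proj(p+[.03,-.011,.005]), S.proj([.4985,.2185,.02]), S.proj([.4985,.2185,0]),S.proj([.502,.2195,.085]))
# white-capped bottle next to green: base centre in scene ~ crop(372,310)
print(S.onz(340+372/3,180+312/3,0))
E
```

```text
[440.18739544 206.72939321] [444.44484276 219.92182887] [436.9871299  220.10094049] [425.40855816 261.2334112 ] [423.56430004 268.01442878] [432.80957171 239.15351802]
[0.53429483 0.28300667 0.        ]
```

```bash
python3 -m jog '[[[0.4,0,0.004,0.05,0],[0.4,0,0,0.05,0],[0.4,0,0,0.013,0],[0.4,0,0,0,0]]]'
python3 - <<'E'
from h import *
S=Cam('scene'); T=Cam('top'); p=readout.read_state()['tool_pos']; print(S.proj(p+[.03,0,.005]))
cv2.imwrite('pics/g2.png',np.hstack([cv2.resize(S.img[200:300,380:480],(500,500),interpolation=2),cv2.resize(T.img[200:300,180:240],(300,500),interpolation=2)])[:,:,::-1])
E
```

```text
clock: 4.75
tool_pos: [0.4977, 0.2179, 0.049]
tool_rot: [-0.0, -0.706, 0.708, -0.0]
wrist_force: [-0.1, -0.0, 1.1]
opening: 0.0604
finger_force: 0.0
[432.16622401 263.46730157]
```

View pics/g2.png

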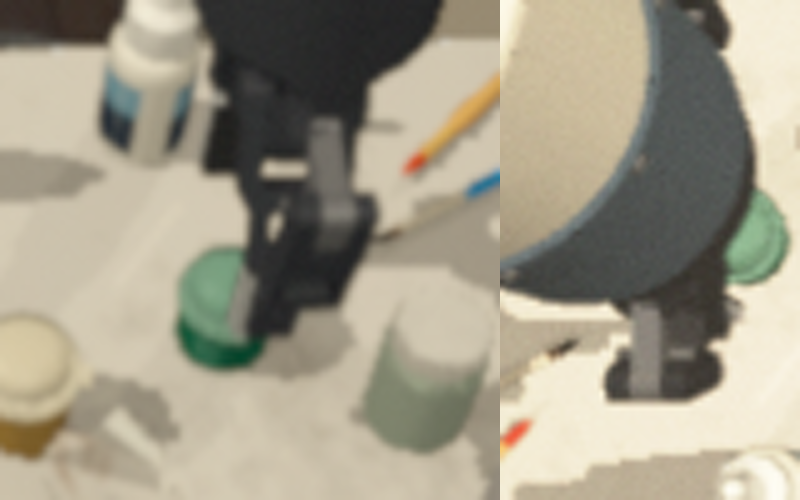

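The finger tip is at scene (432.8,267) against a predicted 432.2, and the pot sits between the fingers with its base centre near 424. Descending and gripping.

```bash
python3 -m jog '[[[0.4,0,0,0.02,0],[0.4,0,0,0.019,0],[-1,0,0,0,0],[-1,0,0,0,0],[-1,0,0,0,0]]]';python3 -m jog '[[[-1,0,0,0,0],[-1,0,0,0,0],[-1,0,0,-0.03,0],[-1,0,0,-0.03,0],[-1,0,0,0,0]]]'
python3 - <<'E'
from h import *
plan(.585,-.145,.10,180)
E
```

```text
clock: 5.48
tool_pos: [0.4984, 0.2193, 0.0111]
tool_rot: [0.002, -0.707, 0.708, -0.0]
wrist_force: [-1.5, -0.5, 5.2]
opening: 0.0308
finger_force: 59.9
clock: 6.1
tool_pos: [0.4989, 0.2198, 0.0724]
tool_rot: [0.003, -0.707, 0.708, -0.001]
wrist_force: [-0.4, 0.1, -1.2]
opening: 0.0307
finger_force: 59.6
t 6.1 at [0.4989 0.2198 0.0724] yaw 179.9 tilt 0.36 shift [ 0.3645 -0.0868 -0.0285] j6 -0.70 turn -0.01
```

```bash
python3 -m jog '[[[-1,0.06,-0.014,-0.005,0],[-1,0.06,-0.015,0,0],[-1,0.06,-0.015,0,0],[-1,0.06,-0.015,0,0],[-1,0.06,-0.014,0,0]]]'>/dev/null;python3 -m jog '[[[-1,0.06,-0.014,0,0],[-1,0.0045,0,0,0],[-1,0,0,0,0],[-1,0,0,0,0]]]'
python3 - <<'E'
from h import *
plan(.585,-.145,.024,180)
S=Cam('scene'); T=Cam('top'); p=readout.read_state()['tool_pos']; print(S.proj(p),S.proj(p-[0,0,.010]),S.proj([.585,-.145,.019]),T.proj(p),T.proj(p+[0,0,.02]))
cv2.imwrite('pics/g3.png',np.hstack([cv2.resize(S.img[245:345,170:260],(450,500),interpolation=2),cv2.resize(T.img[150:250,390:460],(350,500),interpolation=2)])[:,:,::-1])
E
```

```text
clock: 7.22
tool_pos: [0.5833, -0.1448, 0.0742]
tool_rot: [0.0, -0.707, 0.707, 0.0]
wrist_force: [-0.8, 0.1, 0.4]
opening: 0.0309
finger_force: 59.6
t 7.2 at [ 0.5833 -0.1448  0.0742] yaw 180.0 tilt 0.02 shift [ 0.0002 -0.0017  0.0502] j6 -0.02 turn -0.00
[200.18043262 292.58754859] [201.3473887  296.13482478] [206.16162954 312.23947585] [432.7433186  190.96637349] [435.22825734 188.41928004]
```

View pics/g3.png

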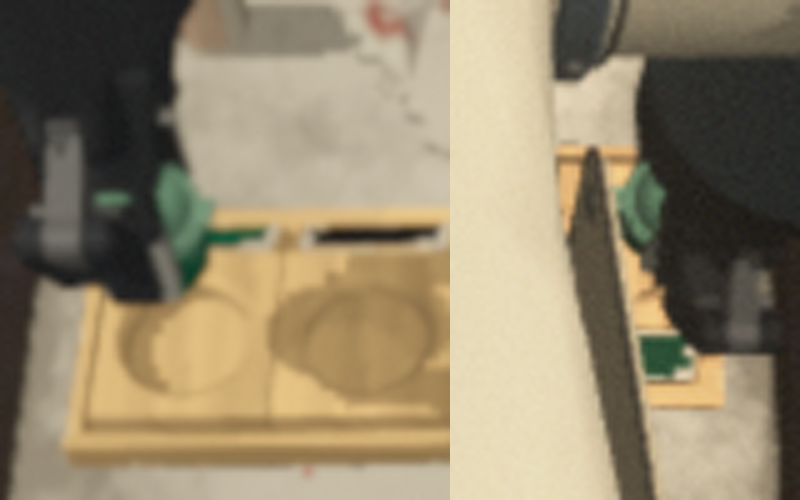

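Green hangs right beside the finger line, body edge at u≈211 as predicted, and the well mouth is centred at about scene (206.9,313), i.e. (0.5855,−0.1443). Inserting.

```bash
python3 -m jog '[[[-1,-0.001,-0.002,0.02,0],[-1,0,0,0.015,0],[-1,0,0,0.01,0],[-1,0,0,0.007,0],[-1,0,0,0,0]]]'
python3 - <<'E'
from h import *
plan(.5855,-.144,.021,180); print(readout.read_state()['wrist_force'])
E
```

```text
clock: 7.95
tool_pos: [0.5852, -0.1451, 0.0219]
tool_rot: [-0.0, -0.706, 0.708, 0.0]
wrist_force: [-0.5, -0.5, -0.6]
opening: 0.0309
finger_force: 59.6
t 8.0 at [ 0.5852 -0.1451  0.0219] yaw 179.9 tilt 0.05 shift [-0.0011 -0.0003  0.0009] j6 -0.02 turn -0.01
[-0.54960493 -0.53115102 -0.57516284]
```

```bash
python3 -m jog '[[[-1,0,0,0.002,0],[-1,0,0,0,0],[-0.05,0,0,0,0],[-0.05,0,0,0,0],[0.2,0,0,0,0]]]';python3 -m jog '[[[0.2,0,0,-0.02,0],[0.2,0,0,-0.04,0],[0.2,-0.05,0,-0.04,0],[0.2,-0.06,0,0,0],[0.2,-0.06,0,0,0]]]'
python3 - <<'E'
from h import *
S=Cam('scene'); T=Cam('top')
cv2.imwrite('pics/g4.png',np.hstack([cv2.resize(S.img[245:345,170:260],(450,500),interpolation=2),cv2.resize(T.img[160:260,390:460],(350,500),interpolation=2)])[:,:,::-1])
plan(.432,.0375,.10,60)
E
```

```text
clock: 8.57
tool_pos: [0.5855, -0.1451, 0.0204]
tool_rot: [0.0, -0.706, 0.708, -0.0]
wrist_force: [-0.5, 0.5, -0.4]
opening: 0.0512
finger_force: 0.0
clock: 9.2
tool_pos: [0.5859, 0.0253, 0.1202]
tool_rot: [0.001, -0.706, 0.708, -0.0]
wrist_force: [1.1, 0.2, -0.6]
opening: 0.0511
finger_force: 0.0
t 9.3 at [0.5858 0.0287 0.1195] yaw -179.8 tilt 0.09 shift [-0.0093  0.1538  0.0194] j6 -0.31 turn -7.48
```

View pics/g4.png

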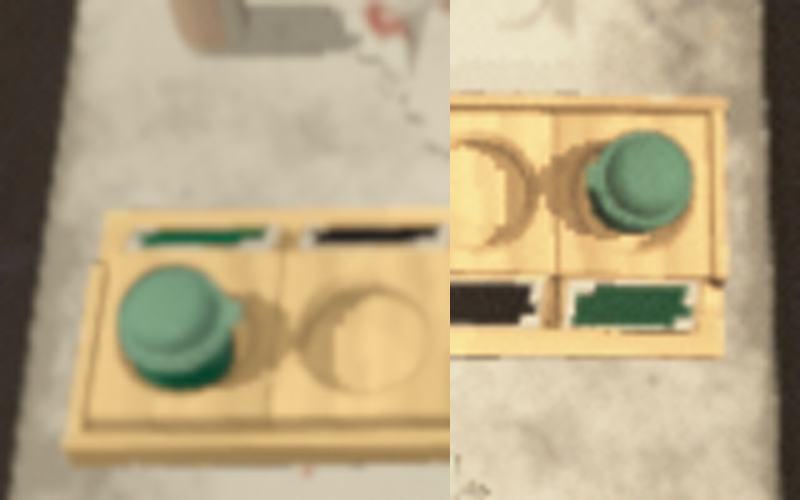

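Green stands upright in its well, scene crop (175,330). Black is next, with the jaw at about 60° so the pads clear its tab.

```bash
python3 -m jog '[[[0.4,-0.01,0.05,0,-1],[0.4,0,0,0,-1],[0.4,0,0,0,-1],[0.4,0,0,0,-1],[0.4,0,0,0,-1]]]' >/dev/null; python3 -m jog '[[[0.4,0,0,0,-1],[0.4,0,0,0,-1],[0.4,0,0,0,-0.5],[0.4,0,0,0,0]]]' >/dev/null
python3 - <<'E'
from h import *
plan(.4345,.0383,.10,60)
E
```

```text
t 10.4 at [0.5357 0.0335 0.1194] yaw -120.2 tilt 0.00 shift [-0.09    0.0467  0.0194] j6 0.69 turn -0.02
```

```bash
python3 -m jog '[[[0.4,-0.045,0.0235,0,0],[0.4,-0.045,0.0235,0,0],[0.4,0,0,0.03,0],[0.4,0,0,0.03,0],[0.4,0,0,0,0]]]'
python3 - <<'E'
from h import *
plan(.4345,.0383,.010,60)
S=Cam('scene')
cv2.imwrite('pics/b1.png',cv2.resize(S.img[190:270,270:370],(800,640)[:1]+(600,) if 0 else (700,560),interpolation=2)[:,:,::-1])
p=readout.read_state()['tool_pos']; f=lambda P:np.round((S.proj(P)-[270,190]+.5)*7-.5); d=np.array([.5,.866,0])
print(f(p+.03*d),f(p-.03*d),f([.4345,.0383,0]),f([.4345,.0383,.024]))
E
```

```text
clock: 11.05
tool_pos: [0.4327, 0.0375, 0.058]
tool_rot: [0.001, 0.965, -0.26, -0.002]
wrist_force: [0.2, -0.1, 1.0]
opening: 0.0606
finger_force: 0.0
t 11.1 at [0.4327 0.0375 0.058 ] yaw -120.2 tilt 0.25 shift [ 0.0013 -0.0017  0.048 ] j6 0.59 turn -0.02
[449. 258.] [230. 169.] [340. 365.] [340. 306.]
```

View pics/b1.png

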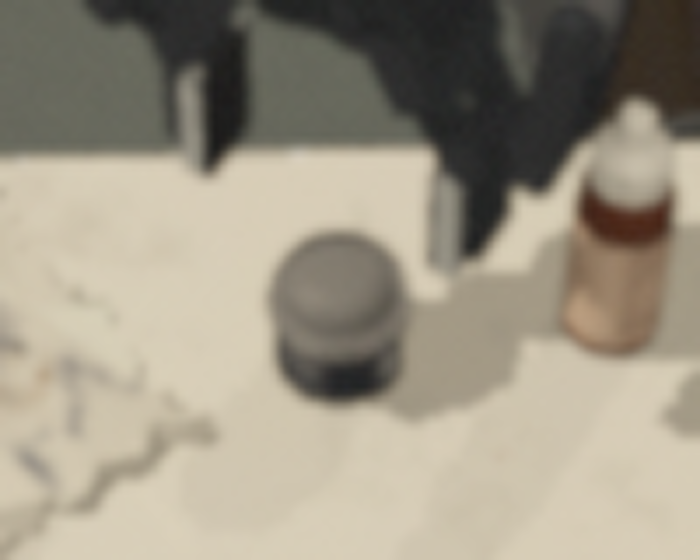

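The black pot is centred at col 340, as predicted. Its base row suggests x≈0.4325, which is where the tool already is. Descending to grip.

```bash
python3 -m jog '[[[0.4,0,-0.0005,0.025,0],[0.4,0,0,0.023,0],[-1,0,0,0,0],[-1,0,0,0,0],[-1,0,0,0,0]]]';python3 -m jog '[[[-1,0,0,0,0],[-1,0,0,0,0],[-1,0,0,-0.03,0],[-1,0,0,-0.04,0],[-1,0,0,0,1]]]'
python3 - <<'E'
from h import *
plan(.5865,-.0875,.08,180)
S=Cam('scene'); print(S.onz(357.4,235.1,0))
E
```

```text
clock: 11.72
tool_pos: [0.4358, 0.0391, 0.0128]
tool_rot: [-0.001, 0.966, -0.26, 0.001]
wrist_force: [-0.5, 0.8, 4.2]
opening: 0.0309
finger_force: 59.6
clock: 12.35
tool_pos: [0.4371, 0.0396, 0.0849]
tool_rot: [-0.002, 0.945, -0.328, 0.003]
wrist_force: [0.5, 1.1, -1.6]
opening: 0.0306
finger_force: 59.5
t 12.3 at [0.4371 0.0396 0.0849] yaw -128.3 tilt 0.43 shift [0.196  0.0073 0.0056] j6 0.45 turn 6.47
[0.42175779 0.10955822 0.        ]
```

```bash
python3 -m jog '[[[-1,0.05,0,0,1],[-1,0,0,0,1],[-1,0,0,0,1],[-1,0,0,0,1],[-1,0,0,0,1]]]' >/dev/null; python3 -m jog '[[[-1,0,0,0,1],[-1,0,0,0,0.47],[-1,0,0,0,0]]]' >/dev/null
python3 - <<'E'
from h import *
plan(.5865,-.0885,.08,180)
E
```

```text
t 13.4 at [0.4737 0.0078 0.0812] yaw -179.8 tilt 0.03 shift [ 0.0968 -0.1124  0.0011] j6 -0.34 turn 0.03
```

```bash
python3 -m jog '[[[-1,0.048,-0.056,0,0],[-1,0.0488,-0.0564,0,0],[-1,0,0,0.02,0],[-1,0,0,0.01,0],[-1,0,0,0,0]]]' 
python3 - <<'E'
from h import *
plan(.5865,-.0885,.0225,180)
E
```

```text
clock: 14.02
tool_pos: [0.5678, -0.0733, 0.0506]
tool_rot: [0.001, 0.708, -0.706, -0.001]
wrist_force: [-0.8, 0.1, 0.8]
opening: 0.0308
finger_force: 59.6
t 14.0 at [ 0.5678 -0.0733  0.0506] yaw -179.8 tilt 0.13 shift [ 0.0153 -0.0187  0.0281] j6 -0.14 turn 0.03
```

```bash
python3 -m jog '[[[-1,0.0153,-0.0187,0,0],[-1,0,0,0,0],[-1,0,0,0.01,0],[-1,0,0,0.008,0],[-1,0,0,0,0]]]' 
python3 - <<'E'
from h import *
plan(.5865,-.0885,.0215,180)
E
```

```text
clock: 14.65
tool_pos: [0.5865, -0.0884, 0.0323]
tool_rot: [0.001, 0.708, -0.706, -0.001]
wrist_force: [0.5, -0.2, -0.5]
opening: 0.0308
finger_force: 59.7
t 14.7 at [ 0.5865 -0.0884  0.0323] yaw -179.8 tilt 0.13 shift [ 0.0001 -0.      0.0108] j6 -0.11 turn 0.02
```

```bash
python3 -m jog '[[[-1,0,0,0.006,0],[-1,0,0,0.005,0],[-1,0,0,0,0],[-1,0,0,0,0]]]'
```

```text
clock: 15.15
tool_pos: [0.5877, -0.0888, 0.0224]
tool_rot: [-0.0, 0.708, -0.706, 0.0]
wrist_force: [0.3, 0.5, -0.2]
opening: 0.0309
finger_force: 59.7
```

```bash
python3 -m jog '[[[-0.05,0,0,0,0],[-0.05,0,0,0,0],[0.2,0,0,0,0],[0.2,0,0,-0.03,0],[0.4,0,0,-0.06,0]]]'; python3 -m jog '[[[0.4,-0.058,0.014,0,0],[0.4,-0.058,0.014,0,0],[0.4,-0.058,0.014,0,0],[0.4,-0.058,0.014,0,0],[0.4,0,0,0,0]]]' >/dev/null
python3 - <<'E'
from h import *
plan(.530,.1425,.018,180)
S=Cam('scene')
T=Cam('top')
cv2.imwrite('pics/o1.png',np.hstack([cv2.resize(S.img[225:345,180:240],(240,480),interpolation=2),cv2.resize(S.img[225:345,345:485],(560,480),interpolation=2)])[:,:,::-1])
f=lambda P:np.round((S.proj(P)-[345,225]+.5)*4-.5)+[240,0]; p=readout.read_state()['tool_pos']
print(f(p+[.03,0,.004]),f([.53,.1425,0]),f([.53,.1425,.03]))
E
```

```text
clock: 15.78
tool_pos: [0.5856, -0.0887, 0.1107]
tool_rot: [0.002, 0.708, -0.706, -0.002]
wrist_force: [1.8, 0.3, 0.7]
opening: 0.0596
finger_force: 0.0
t 16.4 at [0.5302 0.1467 0.1125] yaw -179.6 tilt 0.05 shift [0.0043 0.0003 0.0945] j6 -0.55 turn 0.05
[431. 136.] [389. 240.] [396. 200.]
```

```bash
python3 - <<'E'
from h import *
S=Cam('scene')
cv2.imwrite('pics/o2.png',cv2.resize(S.img[225:345,190:430],(800,400),interpolation=2)[:,:,::-1])
f=lambda P:np.round((S.proj(P)-[190,225]+.5)*3.333-.5); p=readout.read_state()['tool_pos']
print(f(p+[.03,0,.004]),f([.53,.1425,0]),f([.53,.1425,.03]),f([.5865,-.0875,.036]),f([.5855,-.1445,.036]))
E
```

```text
[674. 114.] [641. 200.] [647. 166.] [171. 273.] [ 50. 274.]
```

View pics/o2.png

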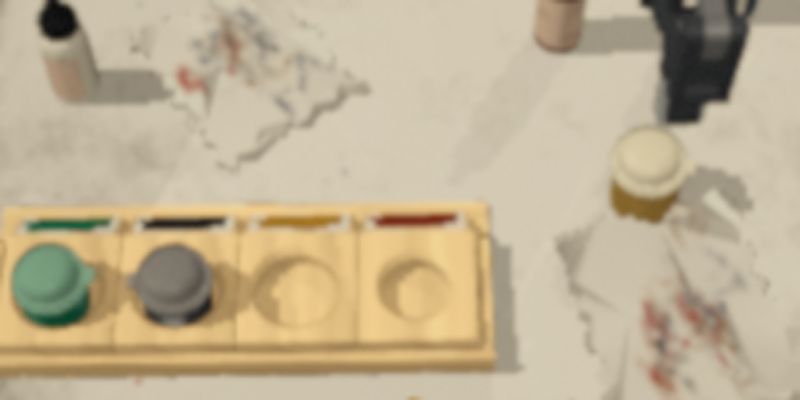

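Black stands upright in its own well, crop (173,285), and green still stands. Ochre's body is centred at col ≈646, so y≈0.1435. Descending on it.

```bash
python3 -m jog '[[[0.4,0.003,0,0.04,0],[0.4,0,0,0.03,0],[0.4,0,0,0.0245,0],[0.4,0,0,0,0],[-1,0,0,0,0]]]';python3 -m jog '[[[-1,0,0,0,0],[-1,0,0,0,0],[-1,0,0,0,0],[-1,0,0,0,0],[-1,0,0,0,0]]]'; python3 -m jog '[[[-1,0,0,-0.03,0],[-1,0,0,-0.035,0],[-1,0,0,0,0]]]'
python3 - <<'E'
from h import *
plan(.5875,-.0305,.08,180)
E
```

```text
clock: 17.18
tool_pos: [0.5321, 0.1395, 0.0189]
tool_rot: [-0.001, 0.708, -0.707, 0.0]
wrist_force: [1.4, -1.0, 0.5]
opening: 0.0428
finger_force: 0.0
clock: 17.8
tool_pos: [0.5319, 0.1401, 0.0193]
tool_rot: [-0.001, 0.708, -0.706, 0.001]
wrist_force: [-1.9, -2.4, 6.8]
opening: 0.0329
finger_force: 59.6
clock: 18.18
tool_pos: [0.5332, 0.1412, 0.0862]
tool_rot: [-0.003, 0.708, -0.706, 0.001]
wrist_force: [1.2, 0.0, -0.8]
opening: 0.0335
finger_force: 59.6
t 18.2 at [0.5332 0.1412 0.0862] yaw -179.8 tilt 0.41 shift [ 0.1719 -0.0537  0.006 ] j6 -0.54 turn 0.02
```

```bash
python3 -m jog '[[[-1,0.057,-0.018,0,0],[-1,0.057,-0.018,0,0],[-1,0.06,-0.0175,0,0],[-1,0,0,0,0],[-1,0,0,0,0]]]'
python3 - <<'E'
from h import *
plan(.5875,-.0325,.08,180)
S=Cam('scene'); p=readout.read_state()['tool_pos']
b=p-[0,0,.018]; print('foot centre',S.proj(b),'edges',S.proj(b+[0,.017,0]),S.proj(b-[0,.017,0]),'mid',S.proj(b+[0,.017,.01]))
u,v=S.proj(b).astype(int)
h=cv2.cvtColor(S.img,cv2.COLOR_RGB2HSV)
for r in range(v-10,v+14,2):
    print(r,''.join('#' if (h[r,c,1]>140 and 12<h[r,c,0]<30 and h[r,c,2]<200) else '.' for c in range(u-25,u+25)), u-25)
cv2.imwrite('pics/o3.png',cv2.resize(S.img[v-60:v+40,u-50:u+50],(600,600),interpolation=2)[:,:,::-1])
E
```

```text
clock: 18.8
tool_pos: [0.5845, -0.0339, 0.0821]
tool_rot: [0.0, 0.708, -0.707, -0.001]
wrist_force: [-0.5, -0.2, -0.8]
opening: 0.033
finger_force: 59.7
t 18.8 at [ 0.5845 -0.0339  0.0821] yaw -179.9 tilt 0.07 shift [-0.0014 -0.003   0.002 ] j6 -0.21 turn 0.01
foot centre [274.59398829 294.8354545 ] edges [285.79437761 294.51424554] [263.39599613 295.15121939] mid [285.46756084 290.94583615]
284 .................................................. 249
286 .................................................. 249
288 .................................................. 249
290 .......................................###........ 249
292 .....................................#............ 249
294 ...................................###............ 249
296 .................................#####............ 249
298 .................................####............. 249
300 .................................###.............. 249
302 .........................#......#................. 249
304 .................................................. 249
306 .................................................. 249
```

The visible ochre body edge, u≈287 against 285.8 predicted, puts the pot about 2 mm to +y of the tool. Tool y ≈ −0.033 therefore centres it.

```bash
python3 -m jog '[[[-1,-0.0005,-0.003,0.025,0],[-1,0,0,0.013,0],[-1,0,0,0.008,0],[-1,0,0,0.006,0],[-1,0,0,0,0]]]'; python3 -m jog '[[[-1,0,0,0,0],[-1,0,0,0,0]]]'
```

```text
clock: 19.48
tool_pos: [0.5879, -0.0332, 0.0308]
tool_rot: [0.0, 0.708, -0.706, -0.0]
wrist_force: [-0.2, -0.6, -0.2]
opening: 0.0332
finger_force: 59.7
clock: 19.73
tool_pos: [0.5883, -0.0333, 0.0313]
tool_rot: [-0.0, 0.708, -0.706, 0.0]
wrist_force: [-0.1, 0.0, 0.1]
opening: 0.0328
finger_force: 59.7
```

```bash
python3 -m jog '[[[-1,0,0,0.002,0],[-1,0,0,0,0],[0,0,0,0,0],[0,0,0,0,0],[0.2,0,0,-0.03,0]]]'; python3 -m jog '[[[0.3,0,0,-0.06,0],[0.3,-0.0357,0.0414,-0.02,0],[0.3,-0.0357,0.0414,0,0],[0.3,-0.0357,0.0414,0,0],[0.3,-0.0357,0.0414,0,0]]]' >/dev/null;  python3 -m jog '[[[0.3,0,0,0,0]]]' >/dev/null
python3 - <<'E'
from h import *
plan(.4222,.1098,.026,180)
S=Cam('scene')
im=S.img; h=cv2.cvtColor(im,cv2.COLOR_RGB2HSV)
# body edges of rb bottle in scene
for r in (222,226,230,234,238): print(r, im[r,344:374].sum(1)//3)
E
```

```text
clock: 20.35
tool_pos: [0.5861, -0.0334, 0.0569]
tool_rot: [0.002, 0.708, -0.706, -0.002]
wrist_force: [1.2, -0.0, 0.6]
opening: 0.0511
finger_force: 0.0
t 21.1 at [0.42   0.1109 0.1394] yaw -179.6 tilt 0.08 shift [ 0.0013 -0.0021  0.1134] j6 -0.61 turn 0.05
222 [195 195 195 195 195 194 188 171 142 110  81  63  57  55  53  52  52  49
  48  48  53  97 155 187 194 195 194 194 194 195]
226 [196 195 195 195 195 192 181 163 153 152 151 148 142 135 127 117 108 102
 102 106 117 149 179 192 194 194 194 194 194 194]
230 [195 195 195 195 194 188 173 157 149 146 144 144 142 138 129 118 111 112
 114 116 129 155 174 179 177 176 176 177 175 168]
234 [195 195 195 195 192 181 162 154 153 151 148 144 140 132 123 115 112 112
 110 109 124 140 145 145 144 144 145 144 144 145]
238 [194 194 190 187 184 182 172 147 127 125 128 129 128 123 116 110 107 105
 109 126 141 144 144 145 144 145 146 145 145 145]
```

```bash
python3 -m jog '[[[0.3,0.001,-0.002,0.04,0],[0.3,0,0,0.04,0],[0.3,0,0,0.033,0],[0.3,0,0,0,0],[-1,0,0,0,0]]]';python3 -m jog '[[[-1,0,0,0,0],[-1,0,0,0,0],[-1,0,0,0,0],[-1,0,0,0,0],[-1,0,0,0,0]]]'; python3 -m jog '[[[-1,0,0,-0.03,0],[-1,0,0,-0.035,0],[-1,0,0,0,0]]]'
python3 - <<'E'
from h import *
plan(.5885,.0265,.09,180)
E
```

```text
clock: 21.78
tool_pos: [0.4254, 0.1082, 0.027]
tool_rot: [-0.001, 0.708, -0.706, 0.0]
wrist_force: [1.1, 1.3, -0.1]
opening: 0.0385
finger_force: 0.0
clock: 22.4
tool_pos: [0.4252, 0.1087, 0.0274]
tool_rot: [-0.001, 0.708, -0.706, 0.001]
wrist_force: [-1.8, -0.7, 5.9]
opening: 0.0231
finger_force: 58.2
clock: 22.78
tool_pos: [0.4261, 0.1093, 0.0939]
tool_rot: [-0.003, 0.708, -0.706, 0.001]
wrist_force: [-0.2, -0.1, -0.2]
opening: 0.0236
finger_force: 58.2
t 22.8 at [0.4261 0.1093 0.0939] yaw -179.8 tilt 0.41 shift [ 0.0833 -0.1622  0.0046] j6 -0.61 turn 0.02
```

```bash
python3 -m jog '[[[-1,0.0209,-0.0405,0,0],[-1,0.0209,-0.0405,0,0],[-1,0.0209,-0.0405,0,0],[-1,0.0209,-0.0407,0,0],[-1,0,0,0,0]]]'; python3 -m jog '[[[-1,0,0,0,0],[-1,0,0,0,0]]]' >/dev/null
python3 - <<'E'
from h import *
plan(.5885,.0258,.037,180)
S=Cam('scene'); p=readout.read_state()['tool_pos']
b=p-[0,0,.027]; print(S.proj(b),S.proj(b+[0,0,.03]),S.proj(b+[0,.013,0]))
u,v=S.proj(b).astype(int); cv2.imwrite('pics/r1.png',cv2.resize(S.img[v-70:v+50,u-60:u+60],(600,600),interpolation=2)[:,:,::-1]); print(u,v, [int(x) for x in (S.proj([.5885,.0265,.019])-[u-60,v-70])*5], [int(x) for x in (S.proj(b)-[u-60,v-70])*5])
E
```

```text
clock: 23.4
tool_pos: [0.5879, 0.0235, 0.0893]
tool_rot: [-0.001, -0.707, 0.707, 0.0]
wrist_force: [-0.6, 0.0, -1.2]
opening: 0.0235
finger_force: 58.4
t 23.6 at [0.5856 0.0255 0.0909] yaw -179.8 tilt 0.02 shift [-0.0003 -0.0029  0.0539] j6 -0.31 turn 0.02
[313.24720883 294.43680667] [313.09162178 283.51203614] [321.80299986 294.17756474]
313 294 [305, 435] [301, 352]
```

View pics/r1.png

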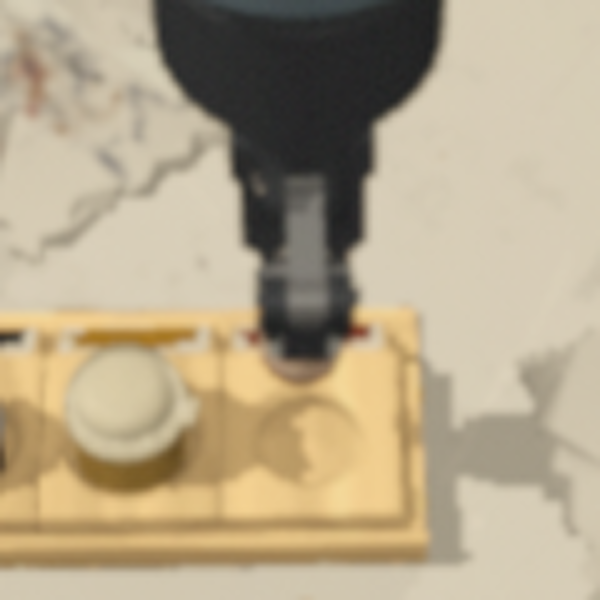

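Ochre stands upright in its well. The bottle foot is centred at col ≈300 and the well mouth at ≈308, so I'll nudge about 1.5 mm to +y and insert.

```bash
python3 -m jog '[[[-1,-0.0015,-0.0033,0.02,0],[-1,0,0,0.015,0],[-1,0,0,0.009,0],[-1,0,0,0.006,0],[-1,0,0,0,0]]]'; python3 -m jog '[[[-1,0,0,0.004,0],[-1,0,0,0,0],[-1,0,0,0,0]]]'
```

```text
clock: 24.32
tool_pos: [0.5896, 0.0264, 0.0406]
tool_rot: [0.0, 0.708, -0.706, -0.0]
wrist_force: [0.4, -0.1, -1.3]
opening: 0.0229
finger_force: 58.4
clock: 24.7
tool_pos: [0.5899, 0.0264, 0.037]
tool_rot: [-0.0, 0.708, -0.706, 0.0]
wrist_force: [0.1, 0.2, 0.1]
opening: 0.023
finger_force: 58.4
```

```bash
python3 -m jog '[[[-1,0,0,0.001,0],[-1,0,0,0,0],[-0.2,0,0,0,0],[0.1,0,0,0,0],[0.1,0,0,-0.02,0]]]'; python3 -m jog '[[[0.1,0,0,-0.05,0],[0.1,0,0,-0.05,0],[0.1,-0.06,0,-0.01,0],[0.1,-0.06,0,0,0],[0.1,-0.06,0,0,0]]]'; python3 -m jog '[[[0.1,0,0,0,0],[0.1,0,0,0,0]]]' >/dev/null
python3 - <<'E'
from h import *
S=Cam('scene'); T=Cam('top')
o=np.hstack([cv2.resize(S.img[215:345,180:350],(510,390),interpolation=2),cv2.resize(T.img[160:260,305:450],(290,200),interpolation=2).repeat(1,0) if 0 else cv2.copyMakeBorder(cv2.resize(T.img[160:240,305:450],(290,160),interpolation=2),0,230,0,0,0)])
cv2.imwrite('pics/fin.png',o[:,:,::-1])
print(readout.read_state()['tool_pos'],[np.round((S.proj(P)-[180,215]+.5)*3-.5) for P in ([.5885,.0268,.008],[.5885,.0268,.089],[.4468,-.1475,.074])])
E
```

```text
clock: 25.32
tool_pos: [0.5884, 0.0262, 0.0545]
tool_rot: [0.002, 0.708, -0.706, -0.001]
wrist_force: [0.2, -1.3, 0.7]
opening: 0.0469
finger_force: 0.0
clock: 25.95
tool_pos: [0.5892, 0.2081, 0.1663]
tool_rot: [-0.0, 0.708, -0.707, 0.0]
wrist_force: [1.3, -0.6, -0.6]
opening: 0.0468
finger_force: 0.0
[0.58941761 0.20545313 0.16597456] [array([404., 300.]), array([403., 217.]), array([81., 26.])]
```

View pics/fin.png

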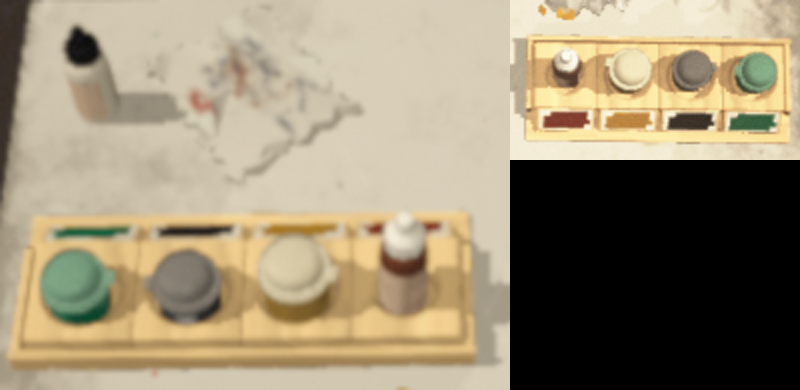

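All four paints stand upright in their matching wells: green (77,285), black (185,285), ochre (295,275) and red-brown (404,265). The tan bottle has not moved and the gripper is clear. Handing in.

```bash
python3 -c "
from rig import finish_job
print(finish_job())"
```

```text
the job is handed in; nothing more can be done
None
```

The job is handed in at about 26 s of robot time: the last picture shows all four paints upright in their own-colour wells and the tan bottle in place, the glue bottle was outside that picture but the arm never worked near it, no verdict came back, and I miscounted and viewed 15 pictures, one over the limit of 14.

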